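# Tea caddy through the sprung gate

### The arm

A 6-joint arm with a two-finger parallel gripper is mounted at the origin on the work surface. World frame = base frame: x ahead of the robot, y to its left, z up, the work surface at z = 0. Lengths are in m, angles in rad, forces in N, time in s.
With the tool pointing down it reaches from about 0.25 to 0.775 m from the base axis. Payload 4 kg.
Tool frame: the origin (TCP) lies midway between the tips of the shut fingers; the grasp point (between the pads) lies 19 mm behind it; z points along the fingers, y is the line along which they close (so a half turn about z gives the same grasp; the last joint's range is limited). The gripper opens to 94 mm and grips with 3 to 60 N. Pads are 16 mm wide; open, the fingers measure 119 mm over their backs; the gripper's body (75 mm by 177 mm) begins 78 mm behind the grasp point.
Start: joints at [1.228, 0.087, 1.371, -0, 1.684, -0.103], TCP at [0.131, 0.534, 0.206] pointing down, gripper open.
Joint ranges: [-3.1, 3.1], [-0.76, 2.03], [0.27, 2.55], [-1.08, 4.22], [0.17, 2.65], [-2.57, 2.57]. Speed limits (rad/s): [2.79, 2.79, 3.14, 3.14, 3.14, 3.14].

### API

Orientations are given as [roll, pitch, yaw] about the fixed x, y, z axes, in that order (R = Rz(yaw) Ry(pitch) Rx(roll)).
In Python, from bench import robot gives the robot as it stands.
- The arm moves only by the tool servo_tool, never from a script. Its argument "moves" is a list of rows, each a list of 5 numbers: the shift along the tool's x, y, z in units of 25 mm (1.0 is 25 mm), then the turn about the tool's z in units of 6 degrees (1.0 is 6 degrees), then the closure, from 0 (fully open) to 1 (shut). In form: [[dx, dy, dz, yaw, gripper], ...]. A call has 1 to 10 rows; each row is the pose to reach, as a shift and turn from the pose commanded when the call began, along the tool's axes at that moment; what a row does not reach only later rows make up. A row lasts 1/12 s, in which the tool goes at most 41.7 mm and 7.16 degrees, less where a joint would pass 70% of its speed; a pose out of reach is approached as far as the arm can. A call with a gripper value outside its range is refused whole. The fingers move at their own pace and stop on an object; the grip force is fixed at half the most. Time passes only in rows, so rows that repeat a pose let the fingers close. It gives the time, the measured TCP pose, the force, the opening and the grip force at its end, in the units of the state.
- robot.get_obs(): the state, without advancing time (a new reading comes with each control period).
- robot.snapshot(name): name is "side" or "top" or "wrist"; returns a dict with "image" (400x640x3 uint8, blue, green, red), "fx", "fy", "cx", "cy" (pixels), "eye" and "orientation" of the camera in the world; the wrist camera has in their place "T_tool_cam" (4x4, takes a point from camera to tool coordinates, whose origin is the TCP and whose axes are the flange's). Camera axes: x right, y down, z forward; pixel columns grow to the right and rows downward; lengths in m; the calibration is good to about 2 mm. A picture is of the moment at which its call begins: read the wrist's pose just before it. There is no depth.
- robot.close_job(): hands the job in; it is judged then, once.
The state is a dict: "time": time; "joint_positions": joint angles; "qvel": joint speeds; "joint_torque": joint torques, N m; "tool_pos": TCP position; "ee_rot": TCP orientation; "wrist_force": force on the tool from outside, world axes, zero at the start; "wrist_torque": the same for the moment, N m; "width": finger opening in m; "finger_force": force on a finger pad.
Only numpy, scipy, OpenCV 4.12 (cv2) and the standard library are available. Lean on these libraries where they do the work, as an engineer would, in place of code of your own. Each camera call takes 0.05 s, during which the arm holds its last target. There are 200 camera calls.

### The job

Put the aluminium tea caddy away in the tin dock: stand it upright in front of the orange double flap, push it through the flap along the table and down the middle of the dock, off the side walls, and press it gently home against the red sprung bumper at the back until the bumper has given by about half its travel. Then let go and leave the caddy upright inside with both flaps swung shut behind it; do not ram or wedge it, and leave the other things on the table where they are.

Things in the scene. Friction and masses are not known exactly. Their poses are not given: they have to be found in the camera images.
- caddy: Aluminium tea caddy with twist cap and green band: upright cylinder 60 mm in diameter, 100 mm tall, flush from body to cap, about 0.35 kg. Origin: centre of its underside; z up its axis. Starts standing on the table. Lift it by the cap from above. Pushed low from behind (fingers at about half its height or lower) it slides upright; held by the cap while pushed, it tips in the grip.
- dock: Fixed tin dock, open-topped, no floor: the caddy slides on the table (z = 0). Origin: middle of the gate, on the table; x points into the dock, y to the left looking in, z up. Pale wood side walls, inner faces at y = +-38 mm, 10 mm thick, 52 mm high, from x = -6 to 206 mm. Steel hinge posts 12 mm thick, 54 mm high at x = 0, y = +-44 mm. Keep the caddy's axis within 6 mm of y = 0.
- gate_top (a point): Middle of the upper edge of the shut gate: two orange flaps, 6 to 46 mm above the table, sprung, opening inwards only. Pushing through takes 2 to 10 N, as the flaps rub on caddy and fingers; friction under the caddy takes 1 to 5 N of any push (most when pressed down). The dock must never be loaded by the caddy with more than 16 N. The bumper is damped: press slowly (20 mm/s adds about 1 N).
- bay_back (a point): Middle of the dock's back wall, top edge (dock x = 206 mm). Before it a red sprung bumper, 50 mm wide, 23 to 49 mm above the table, on a dark block (57 mm high). Clamped differently each time: its face is 118 to 143 mm behind the gate, not measured: feel or see it. It gives from 5 N on, 0.8 N more per mm, hard stop at 16 mm (18 N); half travel is 11 N. Home: 6 to 16 N, held 0.5 s.
- leaf_l (a joint): Angle of the left (dock +y) orange flap, rad: 0 shut across the gate, 1.57 swung inwards along the side wall. 35.5 mm long, 4 mm thick, vertical hinge at dock x = 0, y = +37 mm; a light spring shuts it (0.03 N m when shut, 0.06 N m more per rad).
- leaf_r (a joint): The same for the right flap, hinge at dock y = -37 mm; also 0 shut and growing inwards. The flaps do not open outwards: once the caddy is home the flaps have shut behind fingers that push it, so ease them back no more than 13 mm and lift them straight up.
- samovar: Bystander: steel electric samovar, 185 mm wide (240 mm over its black handles), 320 mm tall, loose, 3.6 kg. Origin at the centre of its underside.
- rack: Bystander: chrome rack with four white saucers upright, 180 mm along its x, 138 mm along its y, 145 mm tall, loose. Origin at the centre of its underside.
- spoon_cup: Bystander: orange plastic cup with spoons, 68 mm wide, 95 mm tall (spoons to 143 mm), loose and light. Origin at the centre of its underside.
- sugar_jar: Bystander: blue ceramic sugar jar with white lid, 80 mm wide, 102 mm tall, loose. Origin at the centre of its underside.
There are look-alikes about, which are no part of the job. Leave any blue look-alike of the dock alone.

How it is judged:
On the way, in this order (a step that is already met when the one before it is completed fails the run):
1. the caddy, standing low and upright, is in the gateway and holds both flaps open (value of joint each of leaf_l, leaf_r above 0.6 rad and x of caddy in the frame of dock between -0.02 and 0.045 m and z of caddy in the frame of dock below 0.015 m and angle between caddy's own z axis and vertical below 0.2 rad), for 0.1 s.
2. the caddy is pressed home: it loads the sprung bumper with more than 6 N, steadily (x of caddy in the frame of dock above 0.084 m and y of caddy in the frame of dock between -0.0065 and 0.0065 m and z of caddy in the frame of dock below 0.015 m and contact force between caddy and dock above 6 N), for 0.3 s.
At the end, for the whole second after the job is handed in: The caddy stands upright (within 0.06 rad) and still on the table inside the dock, its axis 78 to 130 mm behind the gate, and both flaps are shut (within 0.12 rad) (x of caddy in the frame of dock between 0.078 and 0.13 m and y of caddy in the frame of dock between -0.0085 and 0.0085 m and z of caddy in the frame of dock below 0.004 m and angle between caddy's own z axis and vertical below 0.06 rad and linear speed of caddy below 0.02 m/s and value of joint each of leaf_l, leaf_r below 0.12 rad); the robot touches nothing.
It fails at once if the caddy loads the dock (flaps, walls, bumper) with more than 16 N (contact force between caddy and dock above 16 N).
It fails at once if the gripper presses on the dock with more than 10 N (contact force between the fingers and dock above 10 N).
It fails at once if the caddy is tipped over (angle between caddy's own z axis and vertical above 0.6 rad).
It fails at once if a bystander is moved more than 20 mm (distance of any of samovar, rack, spoon_cup, sugar_jar from where it was at the start of the episode above 0.02 m).
It also fails if it takes over 72 s, if anything falls off the work surface, if the arm or the gripper's body presses on something with over 40 N, if the wrist force passes 120 N, or if a joint passes its speed limit or range.

## Working session

There is one attempt and no reset: what is moved stays moved. The work goes in short steps, Python scripts to look and compute and a tool call to move; the robot and the scene stay as the last step left them, time stands still between calls to the robot, and variables do not carry over. Pictures are saved under pics/ and viewed, at most 10 in all, crops included, and the job is handed in when it is done.

Besides the shell and the picture viewer there is one more tool, called after "Emit:" as name(argument=value, ...), one argument or row to a line, values as JSON. servo_tool: Moves the arm, as the interface text tells. Its arguments: {"type":"object","properties":{"moves":{"type":"array"}},"required":["moves"]}

```bash
mkdir -p pics; ls; cat > h.py <<'E'
import numpy as np,cv2
from scipy.spatial.transform import Rotation as R
from bench import robot
def snap(n,f):
    o=robot.get_obs(); s=robot.snapshot(n); cv2.imwrite('pics/'+f,s['image']); 
    np.save('pics/'+f+'.npy',dict(s=s,o=o),allow_pickle=True); return s,o
def load(f): d=np.load('pics/'+f+'.npy',allow_pickle=True).item(); return d['s'],d['o']
def cam(f):
    s,o=load(f)
    if 'T_tool_cam' in s:
        T=np.array(s['T_tool_cam']);Rt=rot(o['ee_rot']);return s,Rt@T[:3,:3],np.array(o['tool_pos'])+Rt@T[:3,3]
    return s,rot(s['orientation']),np.array(s['eye'])
def rot(a):
    a=np.array(a)
    return a if a.shape==(3,3) else R.from_euler('xyz',a).as_matrix() if a.size==3 else R.from_quat(a).as_matrix()
def px(f,u,v,z):
    s,Rm,e=cam(f); d=Rm@np.array([(u-s['cx'])/s['fx'],(v-s['cy'])/s['fy'],1]); return e+d*(z-e[2])/d[2]
def proj(f,p):
    s,Rm,e=cam(f); c=Rm.T@(np.array(p)-e); return s['fx']*c[0]/c[2]+s['cx'],s['fy']*c[1]/c[2]+s['cy']
E
python3 - <<'E'
from h import *
a,o=snap('top','t0.png'); b,_=snap('side','s0.png')
print({k:v for k,v in a.items() if k!='image'});print({k:v for k,v in b.items() if k!='image'});print(o)
E
```

```text
pics
{'fx': 475.27798638088643, 'fy': 475.27798638088643, 'cx': 320.26834528875156, 'cy': 198.2204803180045, 'eye': array([ 0.367156  , -0.02856304,  1.62861753]), 'orientation': array([-3.05720564,  0.0131473 , -1.5516971 ])}
{'fx': 426.85625568427054, 'fy': 426.85625568427054, 'cx': 320.2150749334592, 'cy': 198.70732255535356, 'eye': array([ 0.06133136, -0.73563715,  0.89434633]), 'orientation': array([-2.35448455,  0.01295972, -0.57410439])}
{'time': 0.0, 'joint_positions': array([ 1.22787853e+00,  8.79584872e-02,  1.37224993e+00, -9.49885441e-06,
        1.68354844e+00, -1.03094370e-01]), 'qvel': array([ 3.92443897e-05,  1.03052930e-03, -6.36188372e-04,  1.44585922e-03,
        6.91143553e-04, -2.18233438e-04]), 'joint_torque': array([ 1.25067862e-03, -3.40174878e+01, -3.02436054e+01,  7.18907034e-02,
        3.26660858e-02, -1.75419564e-04]), 'tool_pos': array([0.13046653, 0.53375281, 0.20430444]), 'ee_rot': array([-3.13943897e+00, -2.13331409e-04,  2.90176794e+00]), 'wrist_force': array([ 0.07996031, -0.87915531, -0.56275313]), 'wrist_torque': array([0.01120482, 0.02438468, 0.01347238]), 'finger_force': 0.0, 'width': 0.09403619048630575}
```

View pics/t0.png

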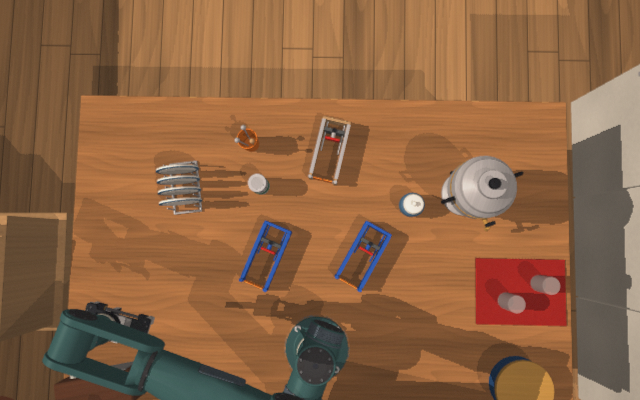

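View pics/s0.png

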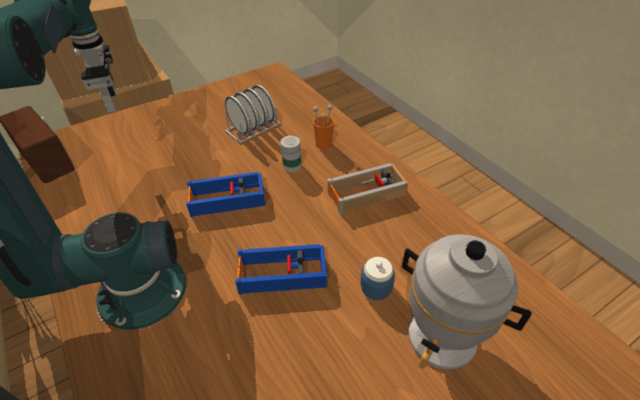

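The top view shows the pale-wood dock at (330,150), with its orange flap end at about (323,182). Blue look-alikes are at (266,256) and (363,256). The caddy candidates are the grey-white can at (258,183) with a green band (side view 291,153) and the pinkish cylinders at (545,285) and (512,302). The banded can and the wooden dock fit the description, so I'll confirm both in one enlarged crop.

```bash
python3 - <<'E'
from h import *
t=cv2.imread('pics/t0.png')[110:195,235:360]; s=cv2.imread('pics/s0.png')[125:215,270:415]
a=cv2.resize(t,None,fx=6.4,fy=6.4,interpolation=cv2.INTER_CUBIC)[:, :800]
cv2.imwrite('pics/c1.png',a); 
b=cv2.resize(s,None,fx=5.5,fy=5.5,interpolation=cv2.INTER_CUBIC); cv2.imwrite('pics/c2.png',b); print(a.shape,b.shape)
E
```

```text
(544, 800, 3) (495, 798, 3)
```

View pics/c1.png

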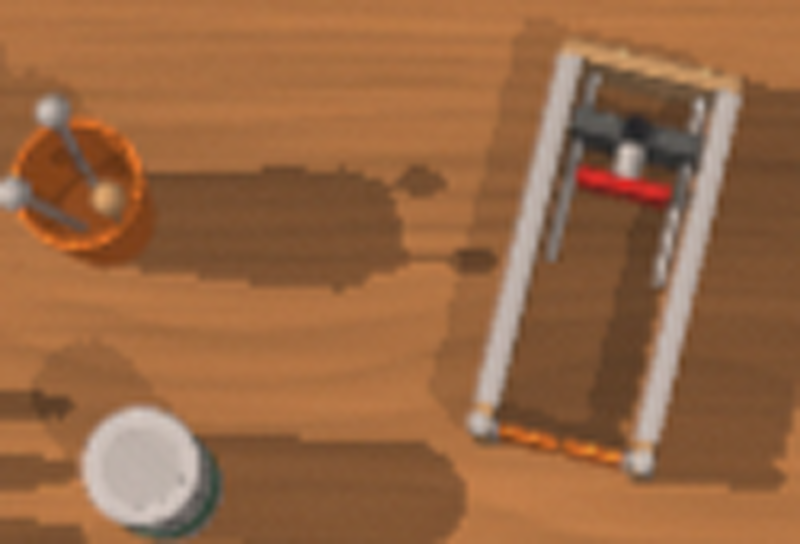

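View pics/c2.png

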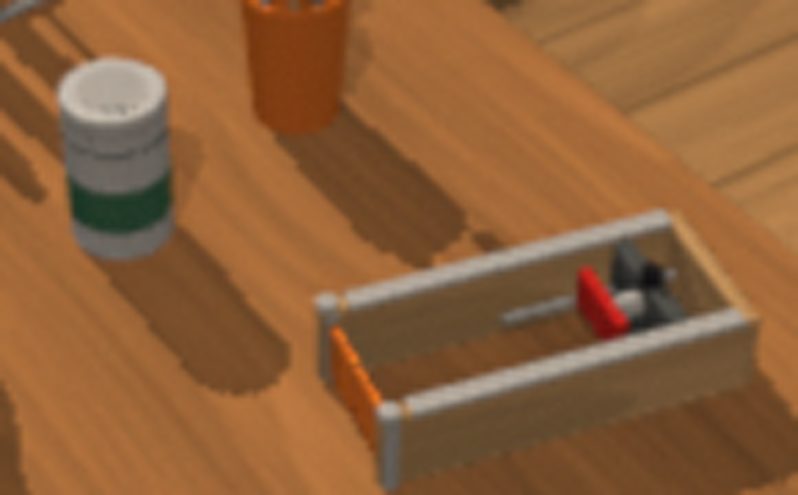

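The crops confirm the green-banded can and the wooden dock. In crop c1 the hinge posts are at (483,424) and (639,461), the back wall ends at (570,47) and (740,85), the caddy top is centred at (141,467), and the bumper's upper front edge is at about (623,195).

```bash
python3 - <<'E'
from h import *
P=lambda u,v,z: px('t0.png',235+(u+.5)/6.4-.5,110+(v+.5)/6.4-.5,z)[:2]
S=lambda u,v,z: px('s0.png',270+(u+.5)/5.5-.5,125+(v+.5)/5.5-.5,z)[:2]
pl,pr=P(483,424,.054),P(639,461,.054); bl,br=P(570,47,.052),P(740,85,.052)
print('posts',pl,pr,np.linalg.norm(pl-pr),'back',bl,br)
print('side posts',S(326,300,.054),S(389,410,.054),'back',S(665,213,.052),S(755,318,.052))
g=(pl+pr)/2; b=(bl+br)/2; d=b-g; print('gate',g,'len',np.linalg.norm(d),'yaw',np.arctan2(d[1],d[0]),'yaw from posts',np.arctan2(*( (pl-pr)*[-1,1])[::-1][::-1]), (pl-pr))
# caddy
print('caddy top',P(141,467,.1),'side',S(113,92,.1))
r=P(623,195,.049); x=d/np.linalg.norm(d); print('bumper x',(r-g)@x)
for n,p in dict(cup=P(80,183,.095)).items(): print(n,p)
print('jar',px('t0.png',412,204,.1),'rack',px('t0.png',200,175,.05),px('t0.png',203,212,.05))
E
```

```text
posts [0.57435828 0.03024475] [ 0.55635438 -0.05143857] 0.08364391368309837 back [ 0.77586787 -0.01141721] [ 0.75688991 -0.10134679]
side posts [0.57521673 0.03240816] [ 0.5558489 -0.0540529] back [ 0.77187346 -0.01033593] [ 0.75649247 -0.10280825]
gate [ 0.56535633 -0.01059691] len 0.20617066444414722 yaw -0.22394083111570545 yaw from posts -0.21694221915303227 [0.01800389 0.08168332]
caddy top [0.54334763 0.20139344] side [0.54391291 0.19851501]
bumper x 0.13578519321942523
cup [0.68981053 0.23791881]
jar [ 0.48271677 -0.30139008  0.1       ] rack [0.57126767 0.40015    0.05      ] [0.44711293 0.38507033 0.05      ]
```

Emit:
servo_tool(
  moves=[
    [-1.6,-0.75,0,0,0],
    [-3.2,-1.5,0,0,0],
    [-4.7,-2.2,0,0,0],
    [-6.2,-2.9,0,0,0],
    [-7.7,-3.6,0,0,0],
    [-9.2,-4.3,0,0,0],
    [-10.7,-5.0,0,0,0],
    [-12.2,-5.7,0,0,0],
    [-13.7,-6.4,0,0,0],
    [-15.2,-7.1,0,-0.17,0],
  ],
)

```text
time: 0.93
tool_pos: [0.4565, 0.2716, 0.2051]
ee_rot: [-3.141, -0.001, 2.92]
wrist_force: [-1.0, 0.9, 0.8]
width: 0.094
finger_force: 0.0
```

Emit:
servo_tool(
  moves=[
    [-1.4,-0.7,0,0,0],
    [-2.8,-1.4,0,0,0],
    [-4.0,-1.94,0,0,0],
    [-4.0,-1.94,0,0,0],
    [-4.0,-1.94,0,0,0],
    [-4.0,-1.94,0,0,0],
  ],
)

```text
time: 1.43
tool_pos: [0.5417, 0.2042, 0.2048]
ee_rot: [-3.141, -0.002, 2.919]
wrist_force: [-0.4, 0.3, 0.1]
width: 0.0942
finger_force: 0.0
```

```bash
python3 - <<'E'
from h import *
s,o=snap('wrist','w1.png'); print(o['tool_pos'],o['ee_rot'],s['T_tool_cam'],s['fx'],proj('w1.png',[.5436,.2,.1]))
E
```

```text
[0.54174209 0.20418875 0.20480409] [-3.14143886e+00 -1.77179197e-03  2.91944663e+00] [[ 9.71213887e-04 -9.64220352e-01 -2.65100299e-01  7.65600290e-02]
 [ 9.99998098e-01  1.38485601e-03 -1.37342096e-03 -8.98814122e-04]
 [ 1.69140618e-03 -2.65098461e-01  9.64219863e-01 -1.80250550e-01]
 [ 0.00000000e+00  0.00000000e+00  0.00000000e+00  1.00000000e+00]] 349.9076531423943 (np.float64(314.0762154630972), np.float64(201.87419344480983))
```

View pics/w1.png

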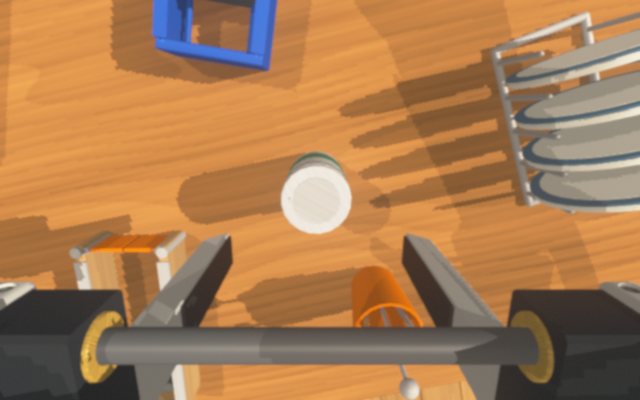

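The wrist view shows the caddy cap centred at about (316.5,199), the spoon cup at (388,300), clear of the right finger, and the dock posts at about (79,251) and (176,243).

```bash
python3 - <<'E'
from h import *
im=cv2.imread('pics/w1.png'); g=cv2.cvtColor(im,cv2.COLOR_BGR2HSV); m=((g[...,1]<45)&(g[...,2]>190)).astype(np.uint8); m[:,:250]=0;m[:,380:]=0;m[250:]=0
c=max(cv2.findContours(m,0,2)[0],key=cv2.contourArea); print(cv2.fitEllipse(c), cv2.boundingRect(c))
p=px('w1.png',316.5,199,.1); print(p, px('w1.png',*cv2.fitEllipse(c)[0],.1))
print(px('w1.png',79,251,.054),px('w1.png',176,243,.054))
for z,u in ((.054,[.5744,.0302]),(.054,[.5563,-.0514])): print(proj('w1.png',[*u,z]))
o=load('w1.png')[1]; print((rot(o['ee_rot']).T@(np.array([p[0],p[1],.064])-o['tool_pos']))/.025)
E
```

```text
((315.94427490234375, 198.3710174560547), (67.11013793945312, 68.9607162475586), 59.414039611816406) (282, 165, 69, 68)
[0.54159357 0.20255289 0.1       ] [0.54095517 0.20221618 0.1       ]
[ 0.5541421  -0.04937595  0.054     ] [0.56749475 0.05033469 0.054     ]
(np.float64(159.46337179436017), np.float64(253.14793356880082))
(np.float64(77.981975083739), np.float64(253.30479151302995))
[-0.0186008  -0.06426933  5.63214925]
```

Emit:
servo_tool(
  moves=[
    [0,-0.1,1.2,0,0],
    [0,-0.1,2.4,0,0],
    [0,-0.1,3.6,0,0],
    [0,-0.1,4.6,0,0],
    [0,-0.1,5.3,0,0],
    [0,-0.1,5.6,0,0],
    [0,-0.1,5.6,0,0],
    [0,-0.1,5.6,0,0.3],
    [0,-0.1,5.6,0,0.3],
    [0,-0.1,5.6,0,0.3],
  ],
)

```text
time: 2.32
tool_pos: [0.543, 0.2022, 0.0677]
ee_rot: [3.14, 0.004, 2.92]
wrist_force: [-0.5, -0.2, -0.2]
width: 0.0774
finger_force: 0.0
```

Emit:
servo_tool(
  moves=[
    [0,0,0,0,0.5],
    [0,0,0,0,0.5],
    [0,0,0,0,0.6],
    [0,0,0,0,0.6],
    [0,0,0,0,0.6],
    [0,0,0,0,0.6],
  ],
)

```text
time: 2.82
tool_pos: [0.5425, 0.2022, 0.0665]
ee_rot: [3.14, 0.002, 2.92]
wrist_force: [0.2, 1.9, 3.5]
width: 0.0594
finger_force: 30.0
```

Emit:
servo_tool(
  moves=[
    [0,0,-0.5,0,0.6],
    [0,0,-1.0,0,0.6],
    [0.1,-0.8,-1.4,0,0.6],
    [0.3,-1.8,-1.4,0,0.6],
    [0.4,-2.8,-1.4,0,0.6],
    [0.5,-3.8,-1.4,0,0.6],
    [0.6,-4.8,-1.4,0,0.6],
    [0.7,-5.8,-1.4,0,0.6],
    [0.83,-6.8,-1.4,0,0.6],
    [0.83,-7.6,-1.4,0,0.6],
  ],
)

```text
time: 3.65
tool_pos: [0.4781, 0.019, 0.1006]
ee_rot: [-3.14, -0.002, 2.919]
wrist_force: [-0.8, 0.1, -3.6]
width: 0.0593
finger_force: 30.0
```

Emit:
servo_tool(
  moves=[
    [0,-0.4,0,0,0.6],
    [0,-0.51,0,0,0.6],
    [0,-0.51,0,0,0.6],
    [0,-0.51,0.5,0,0.6],
    [0,-0.51,0.9,0,0.6],
    [0,-0.51,1.2,0,0.6],
    [0,-0.51,1.3,0,0.6],
    [0,-0.51,1.3,0,0.6],
  ],
)

```text
time: 4.32
tool_pos: [0.4765, 0.009, 0.0672]
ee_rot: [3.142, -0.002, 2.921]
wrist_force: [-0.1, -0.8, -3.6]
width: 0.0594
finger_force: 30.0
```

Emit:
servo_tool(
  moves=[
    [0,0,0.05,0,0.6],
    [0,0,0.05,0,0.6],
    [0,0,0.05,0,0.6],
  ],
)

```text
time: 4.57
tool_pos: [0.4771, 0.0084, 0.0669]
ee_rot: [3.141, 0.0, 2.92]
wrist_force: [-0.1, 0.1, -2.5]
width: 0.0596
finger_force: 30.0
```

Emit:
servo_tool(
  moves=[
    [0,0,0,0,0.3],
    [0,0,0,0,0.2],
    [0,0,0,0,0.1],
    [0,0,0,0,0],
    [0,0,0,0,0],
    [0,0,0,0,0],
    [0,0,0,0,0],
  ],
)

```text
time: 5.15
tool_pos: [0.477, 0.0083, 0.0669]
ee_rot: [3.141, 0.0, 2.92]
wrist_force: [-0.2, 0.6, -0.8]
width: 0.094
finger_force: 0.0
```

Emit:
servo_tool(
  moves=[
    [0,0,-0.8,0,0],
    [0,0,-1.6,0,0],
    [0,0,-2.4,0,0],
    [0.8,0,-3.4,0,0],
    [1.6,0,-4.4,0,0],
    [2.4,0,-5.0,0,0],
    [2.8,0,-5.0,0,0],
    [2.8,0,-5.0,0,0],
    [2.8,0,-5.0,0,0],
    [2.8,0,-5.0,0,0],
  ],
)

```text
time: 5.98
tool_pos: [0.4084, 0.0237, 0.19]
ee_rot: [-3.141, -0.002, 2.92]
wrist_force: [0.0, -0.7, -0.2]
width: 0.0942
finger_force: 0.0
```

```bash
python3 - <<'E'
from h import *
s,o=snap('wrist','w2.png'); print(o['tool_pos'],o['ee_rot'])
snap('top','t2.png')
print([proj('w2.png',p) for p in ([.4765,.009,.1],[.5744,.0302,.054],[.5563,-.0514,.054])])
E
```

```text
[0.40839996 0.0236648  0.18998251] [-3.14120517e+00 -2.48315840e-03  2.91951150e+00]
[(np.float64(319.1359318688855), np.float64(282.0177670809845)), (np.float64(358.9536699356509), np.float64(338.9293965397603)), (np.float64(279.3710078420079), np.float64(339.01657404824357))]
```

View pics/w2.png

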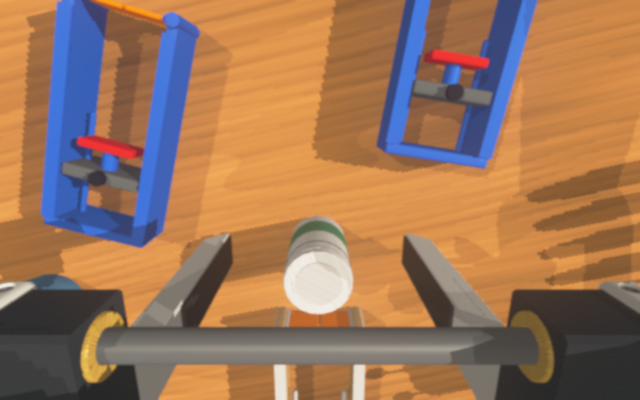

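The caddy is upright with its top centred at about (319,281). The dock's walls are at about (280,385) and (359,385), directly behind it. I'll enlarge this for alignment.

```bash
python3 - <<'E'
from h import *
a=cv2.imread('pics/w2.png')[300:400,250:390]
cv2.imwrite('pics/c3.png',cv2.resize(a,None,fx=5,fy=5,interpolation=cv2.INTER_CUBIC))
im=cv2.imread('pics/w2.png')
g=cv2.cvtColor(im,cv2.COLOR_BGR2HSV); m=((g[...,1]<45)&(g[...,2]>190)).astype(np.uint8); m[:,:270]=0;m[:,370:]=0;m[314:]=0;m[:235]=0
c=max(cv2.findContours(m,0,2)[0],key=cv2.contourArea); e=cv2.fitEllipse(c); print(e,px('w2.png',*e[0],.1))
E
```

```text
((319.40191650390625, 277.97216796875), (63.924835205078125, 75.13188171386719), 28.75823974609375) [0.47282584 0.01005155 0.1       ]
```

View pics/c3.png

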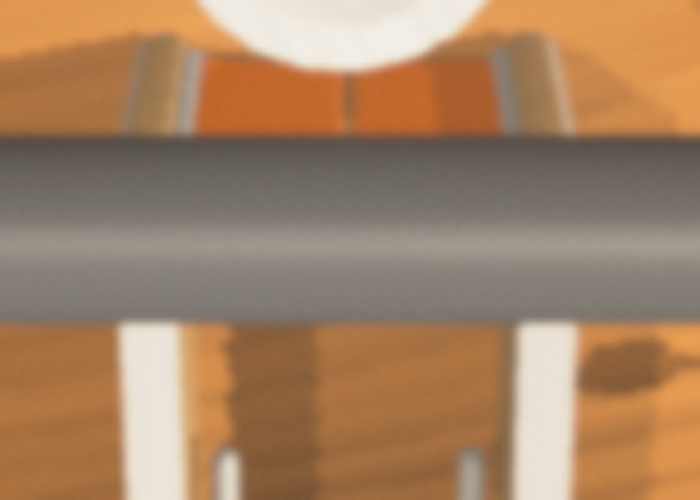

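The crop shows the flap slit at (348,95). The wall tops span 120–180 and 518–577 at row 330, and 127–185 and 515–573 at row 490.

```bash
python3 - <<'E'
from h import *
Q=lambda u,v,z: px('w2.png',250+(u+.5)/5-.5,300+(v+.5)/5-.5,z)
g=np.array([.5654,-.0106])
for yaw in (-.222,):
  x=np.array([np.cos(yaw),np.sin(yaw)]);y=np.array([-x[1],x[0]])
  D=lambda p:np.round([(p[:2]-g)@x*1e3,(p[:2]-g)@y*1e3],1)
  for n,a in dict(slit=(348,95,.026),r1=(150,330,.052),l1=(547.5,330,.052),r2=(156,490,.052),l2=(544,490,.052)).items(): print(n,D(Q(*a)))
  print('caddy cam',D(np.array([.4728,.01])),'caddy by tool',D(np.array([.477,.0083])),'tool',D(load('w2.png')[1]['tool_pos']))
E
```

```text
slit [-5.7  0.1]
r1 [ 35.  -42.7]
l1 [34.8 43.3]
r2 [ 77.4 -42.5]
l2 [77.2 43.9]
caddy cam [-94.9  -0.3] caddy by tool [-90.4  -1. ] tool [-160.7   -1.1]
```

Emit:
servo_tool(
  moves=[
    [0,0.05,1,0,0.4],
    [0,0.05,2,0,0.76],
    [0,0.05,3,0,0.76],
    [0,0.05,4,0,0.76],
    [0,0.05,5,0,0.76],
    [0,0.05,6,0,0.76],
    [0,0.05,6.6,0,0.76],
    [0,0.05,6.8,0,0.76],
    [0,0.05,6.8,0,0.76],
    [0,0.05,6.8,0,0.76],
  ],
)

```text
time: 6.92
tool_pos: [0.4093, 0.0249, 0.0218]
ee_rot: [3.142, -0.0, 2.919]
wrist_force: [0.2, -0.4, -0.2]
width: 0.0306
finger_force: 0.0
```

Emit:
servo_tool(
  moves=[
    [-0.3,0,0,0,0.76],
    [-0.6,0,0,0,0.76],
    [-0.8,0,0,0,0.76],
    [-1.0,0,0,0,0.76],
    [-1.15,0,0,0,0.76],
    [-1.3,0,0,0,0.76],
    [-1.4,0,0,0,0.76],
    [-1.5,0,0,0,0.76],
    [-1.6,0,0,0,0.76],
  ],
)

```text
time: 7.67
tool_pos: [0.4463, 0.0164, 0.0216]
ee_rot: [-3.141, -0.004, 2.92]
wrist_force: [-5.6, 0.3, 5.7]
width: 0.023
finger_force: 3.0
```

Emit:
servo_tool(
  moves=[
    [-0.1,0,0,0,0.76],
    [-0.2,0,0,0,0.76],
    [-0.3,0,0,0,0.76],
    [-0.3,0,0,0,0.76],
  ],
)

```text
time: 8.0
tool_pos: [0.4544, 0.0148, 0.0216]
ee_rot: [3.141, -0.002, 2.92]
wrist_force: [-3.7, 0.2, 3.5]
width: 0.0229
finger_force: 2.2
```

```bash
python3 - <<'E'
from h import *
s,o=snap('side','s3.png'); print(o['tool_pos'],o['ee_rot'],o['wrist_force'],o['wrist_torque'])
a=s['image'][100:260,200:420]; cv2.imwrite('pics/c4.png',cv2.resize(a,None,fx=3.5,fy=3.5,interpolation=cv2.INTER_CUBIC))
E
```

```text
[0.454403   0.01483356 0.02156083] [ 3.14137467e+00 -2.42757275e-03  2.91967687e+00] [-3.70518804  0.22596798  3.48538579] [ 0.16320156  0.64239794 -0.03866   ]
```

View pics/c4.png

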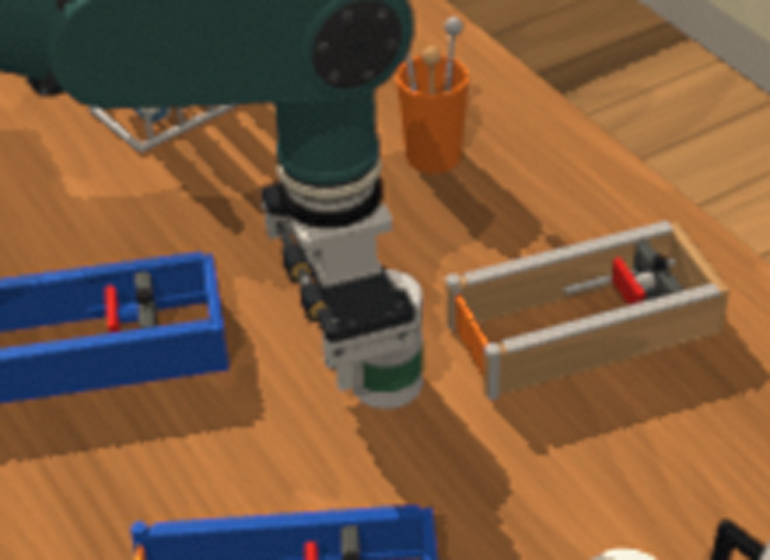

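The caddy is upright, in the fingers' cradle and in line with the dock, so I'll keep going to the gate.

Emit:
servo_tool(
  moves=[
    [-0.16,0,0,0,0.76],
    [-0.32,0,0,0,0.76],
    [-0.48,0,0,0,0.76],
    [-0.64,0,0,0,0.76],
    [-0.8,0,0,0,0.76],
    [-0.96,0,0,0,0.76],
    [-1.12,0,0,0,0.76],
    [-1.28,0,0,0,0.76],
    [-1.44,0,0,0,0.76],
    [-1.6,0,0,0,0.76],
  ],
)

```text
time: 8.88
tool_pos: [0.4947, 0.0056, 0.0215]
ee_rot: [3.142, -0.0, 2.92]
wrist_force: [-2.1, 0.3, -0.6]
width: 0.0225
finger_force: 1.3
```

Emit:
servo_tool(
  moves=[
    [-0.08,0,0,0,0.76],
    [-0.16,0,0,0,0.76],
    [-0.24,0,0,0,0.76],
    [-0.32,0,0,0,0.76],
    [-0.4,0,0,0,0.76],
    [-0.48,0,0,0,0.76],
  ],
)

```text
time: 9.38
tool_pos: [0.5038, 0.0036, 0.0217]
ee_rot: [-3.142, -0.005, 2.92]
wrist_force: [-8.6, 1.7, 5.5]
width: 0.0227
finger_force: 4.8
```

Emit:
servo_tool(
  moves=[
    [-0.06,0,0,0,0.76],
    [-0.12,0,0,0,0.76],
    [-0.18,0,0,0,0.76],
    [-0.24,0,0,0,0.76],
    [-0.3,0,0,0,0.76],
    [-0.36,0,0,0,0.76],
  ],
)

```text
time: 9.88
tool_pos: [0.5108, 0.0022, 0.0218]
ee_rot: [-3.141, -0.009, 2.92]
wrist_force: [-14.6, 3.4, 9.2]
width: 0.0226
finger_force: 7.1
```

Emit:
servo_tool(
  moves=[
    [-0.06,0,0,0,0.76],
    [-0.12,0,0,0,0.76],
    [-0.18,0,0,0,0.76],
    [-0.24,0,0,0,0.76],
    [-0.3,0,0,0,0.76],
    [-0.36,0,0,0,0.76],
    [-0.42,0,0,0,0.76],
    [-0.48,0,0,0,0.76],
  ],
)

```text
time: 10.55
tool_pos: [0.5202, 0.0002, 0.0221]
ee_rot: [-3.142, -0.015, 2.92]
wrist_force: [-21.6, 4.8, 15.8]
width: 0.0224
finger_force: 10.2
```

Emit:
servo_tool(
  moves=[
    [-0.06,0,0,0,0.76],
    [-0.12,0,0,0,0.76],
    [-0.18,0,0,0,0.76],
    [-0.24,0,0,0,0.76],
    [-0.3,0,0,0,0.76],
    [-0.36,0,0,0,0.76],
    [-0.42,0,0,0,0.76],
    [-0.48,0,0,0,0.76],
    [-0.54,0,0,0,0.76],
    [-0.6,0,0,0,0.76],
  ],
)

```text
time: 11.38
tool_pos: [0.5345, -0.0028, 0.0222]
ee_rot: [3.141, -0.015, 2.92]
wrist_force: [-19.4, 4.3, 15.7]
width: 0.0228
finger_force: 10.3
```

Emit:
servo_tool(
  moves=[
    [0,0,-0.04,0,0.76],
    [0,0,-0.08,0,0.76],
    [0,0,-0.08,0,0.76],
  ],
)

```text
time: 11.63
tool_pos: [0.5349, -0.0029, 0.0224]
ee_rot: [3.141, -0.015, 2.92]
wrist_force: [-14.5, 3.6, 6.6]
width: 0.0227
finger_force: 7.8
```

```bash
python3 - <<'E'
from h import *
s,o=snap('side','s4.png'); print(o['tool_pos'],o['ee_rot'],o['wrist_force'],o['wrist_torque'])
a=s['image'][110:240,270:420]; b=robot.snapshot('top')['image'][100:200,290:390]
A=cv2.resize(a,(460,400),interpolation=2);B=cv2.resize(b,(340,400),interpolation=2) if 0 else cv2.resize(b,(400,400),interpolation=2)[:,:340]
cv2.imwrite('pics/c5.png',np.hstack([A,B]))
E
```

```text
[ 0.5348846  -0.00292037  0.02235097] [ 3.14127127 -0.01456275  2.9203309 ] [-14.48034386   3.58929092   6.64558532] [0.77228253 2.62555977 0.02139304]
```

View pics/c5.png

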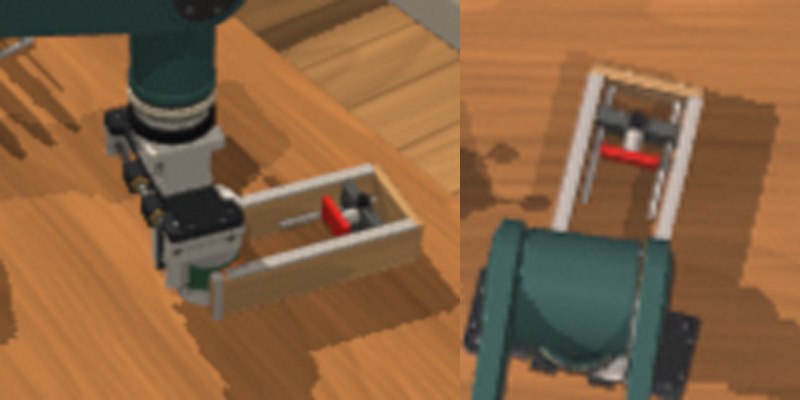

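The caddy stands in the gateway, upright and lined up, holding both flaps open. Easing the tool upward has relieved the downward friction load. I'll continue slowly.

Emit:
servo_tool(
  moves=[
    [-0.05,0,-0.04,0,0.76],
    [-0.1,0,-0.06,0,0.76],
    [-0.15,0,-0.06,0,0.76],
    [-0.2,0,-0.06,0,0.76],
    [-0.25,0,-0.06,0,0.76],
    [-0.3,0,-0.06,0,0.76],
  ],
)

```text
time: 12.23
tool_pos: [0.5444, -0.0054, 0.023]
ee_rot: [3.142, -0.01, 2.92]
wrist_force: [-6.8, 3.2, -1.9]
width: 0.0228
finger_force: 3.7
```

Emit:
servo_tool(
  moves=[
    [-0.05,0,-0.02,0,0.76],
    [-0.1,0,-0.02,0,0.76],
    [-0.15,0,-0.02,0,0.76],
    [-0.2,0,-0.02,0,0.76],
    [-0.25,0,-0.02,0,0.76],
    [-0.3,0,-0.02,0,0.76],
  ],
)

```text
time: 12.73
tool_pos: [0.5524, -0.0073, 0.0236]
ee_rot: [-3.142, -0.008, 2.92]
wrist_force: [-5.9, 1.9, -2.4]
width: 0.0227
finger_force: 3.0
```

Emit:
servo_tool(
  moves=[
    [-0.08,0,0,0,0.76],
    [-0.16,0,0,0,0.76],
    [-0.24,0,0,0,0.76],
    [-0.32,0,0,0,0.76],
    [-0.4,0,0,0,0.76],
    [-0.48,0,0,0,0.76],
    [-0.56,0,0,0,0.76],
    [-0.64,0,0,0,0.76],
    [-0.72,0,0,0,0.76],
    [-0.8,0,0,0,0.76],
  ],
)

```text
time: 13.57
tool_pos: [0.5758, -0.0127, 0.0259]
ee_rot: [3.142, 0.001, 2.92]
wrist_force: [-2.1, 1.2, -0.2]
width: 0.0226
finger_force: 1.0
```

Emit:
servo_tool(
  moves=[
    [-0.08,0,0,0,0.76],
    [-0.16,0,0,0,0.76],
    [-0.24,0,0,0,0.76],
    [-0.32,0,0,0,0.76],
    [-0.4,0,0,0,0.76],
    [-0.48,0,0,0,0.76],
    [-0.56,0,0,0,0.76],
    [-0.64,0,0,0,0.76],
    [-0.72,0,0,0,0.76],
    [-0.8,0,0,0,0.76],
  ],
)

```text
time: 14.4
tool_pos: [0.5926, -0.0162, 0.0254]
ee_rot: [3.141, -0.005, 2.92]
wrist_force: [-8.1, 2.5, 3.2]
width: 0.0225
finger_force: 4.8
```

Emit:
servo_tool(
  moves=[
    [-0.08,0,0,0,0.76],
    [-0.16,0,0,0,0.76],
    [-0.24,0,0,0,0.76],
    [-0.32,0,0,0,0.76],
    [-0.4,0,0,0,0.76],
    [-0.48,0,0,0,0.76],
    [-0.56,0,0,0,0.76],
    [-0.64,0,0,0,0.76],
  ],
)

```text
time: 15.07
tool_pos: [0.6107, -0.0205, 0.0258]
ee_rot: [3.141, 0.001, 2.92]
wrist_force: [-2.8, 0.5, 0.2]
width: 0.0224
finger_force: 1.0
```

Emit:
servo_tool(
  moves=[
    [-0.05,0,0,0,0.76],
    [-0.1,0,0,0,0.76],
    [-0.15,0,0,0,0.76],
    [-0.2,0,0,0,0.76],
    [-0.25,0,0,0,0.76],
    [-0.3,0,0,0,0.76],
  ],
)

```text
time: 15.57
tool_pos: [0.6178, -0.0222, 0.0257]
ee_rot: [3.142, 0.0, 2.92]
wrist_force: [-2.0, -0.2, -1.3]
width: 0.0226
finger_force: 1.0
```

Emit:
servo_tool(
  moves=[
    [-0.05,0,0,0,0.76],
    [-0.1,0,0,0,0.76],
    [-0.15,0,0,0,0.76],
    [-0.2,0,0,0,0.76],
    [-0.25,0,0,0,0.76],
    [-0.3,0,0,0,0.76],
  ],
)

```text
time: 16.07
tool_pos: [0.6251, -0.0238, 0.0257]
ee_rot: [3.142, 0.0, 2.92]
wrist_force: [-2.2, 0.7, 0.2]
width: 0.0227
finger_force: 1.0
```

Emit:
servo_tool(
  moves=[
    [-0.05,0,0,0,0.76],
    [-0.1,0,0,0,0.76],
    [-0.15,0,0,0,0.76],
    [-0.2,0,0,0,0.76],
  ],
)

```text
time: 16.4
tool_pos: [0.63, -0.0249, 0.0257]
ee_rot: [3.141, -0.0, 2.92]
wrist_force: [-1.5, 0.7, -0.2]
width: 0.0224
finger_force: 1.0
```

Emit:
servo_tool(
  moves=[
    [-0.04,0,0,0,0.76],
    [-0.08,0,0,0,0.76],
    [-0.12,0,0,0,0.76],
    [-0.16,0,0,0,0.76],
  ],
)

```text
time: 16.73
tool_pos: [0.6334, -0.0257, 0.0256]
ee_rot: [3.142, -0.001, 2.92]
wrist_force: [-2.8, 0.5, -0.4]
width: 0.0225
finger_force: 2.0
```

Emit:
servo_tool(
  moves=[
    [-0.03,0,0,0,0.76],
    [-0.06,0,0,0,0.76],
    [-0.09,0,0,0,0.76],
    [-0.12,0,0,0,0.76],
  ],
)

```text
time: 17.07
tool_pos: [0.6339, -0.0257, 0.0255]
ee_rot: [-3.141, -0.007, 2.92]
wrist_force: [-10.7, 2.1, 3.7]
width: 0.0225
finger_force: 4.9
```

Emit:
servo_tool(
  moves=[
    [-0.03,0,-0.02,0,0.76],
    [-0.06,0,-0.03,0,0.76],
    [-0.09,0,-0.03,0,0.76],
    [-0.12,0,-0.03,0,0.76],
  ],
)

```text
time: 17.4
tool_pos: [0.636, -0.0262, 0.0257]
ee_rot: [-3.141, -0.009, 2.92]
wrist_force: [-10.0, 1.9, 3.6]
width: 0.0225
finger_force: 5.4
```

Emit:
servo_tool(
  moves=[
    [-0.03,0,-0.02,0,0.76],
    [-0.06,0,-0.02,0,0.76],
    [-0.09,0,-0.02,0,0.76],
  ],
)

```text
time: 17.65
tool_pos: [0.6375, -0.0265, 0.0258]
ee_rot: [-3.141, -0.01, 2.92]
wrist_force: [-11.9, 2.7, 3.3]
width: 0.0229
finger_force: 5.8
```

Emit:
servo_tool(
  moves=[
    [-0.03,0,-0.01,0,0.76],
    [-0.06,0,-0.02,0,0.76],
    [-0.09,0,-0.02,0,0.76],
    [-0.12,0,-0.02,0,0.76],
    [-0.14,0,-0.02,0,0.76],
  ],
)

```text
time: 18.07
tool_pos: [0.64, -0.0271, 0.026]
ee_rot: [-3.141, -0.013, 2.92]
wrist_force: [-13.8, 3.2, 3.7]
width: 0.0226
finger_force: 6.6
```

Emit:
servo_tool(
  moves=[
    [0,0,0,0,0.76],
    [0,0,0,0,0.76],
    [0,0,0,0,0.76],
    [0,0,0,0,0.76],
    [0,0,0,0,0.76],
    [0,0,0,0,0.76],
    [0,0,0,0,0.76],
    [0,0,0,0,0.76],
    [0,0,0,0,0.76],
    [0,0,0,0,0.76],
  ],
)

```text
time: 18.9
tool_pos: [0.64, -0.0271, 0.026]
ee_rot: [-3.141, -0.012, 2.92]
wrist_force: [-13.4, 3.1, 2.8]
width: 0.0225
finger_force: 6.3
```

Emit:
servo_tool(
  moves=[
    [0.05,0,0,0,0.76],
    [0.1,0,0,0,0.76],
    [0.15,0,0,0,0.76],
    [0.2,0,0,0,0.76],
    [0.25,0,0,0,0.76],
    [0.3,0,0,0,0.76],
    [0.35,0,0,0,0.76],
    [0.4,0,0,0,0.76],
    [0.45,0,0,0,0.76],
    [0.45,0,0,0,0.76],
  ],
)

```text
time: 19.73
tool_pos: [0.6335, -0.0257, 0.027]
ee_rot: [3.142, -0.002, 2.92]
wrist_force: [-5.0, 1.8, -3.7]
width: 0.0226
finger_force: 2.5
```

Emit:
servo_tool(
  moves=[
    [0.05,0,0,0,0.76],
    [0.1,0,0,0,0.76],
    [0.15,0,0,0,0.76],
    [0.2,0,0,0,0.76],
    [0.25,0,0,0,0.76],
    [0.25,0,0,0,0.76],
  ],
)

```text
time: 20.23
tool_pos: [0.6294, -0.0247, 0.0288]
ee_rot: [3.141, 0.004, 2.92]
wrist_force: [0.3, 0.7, -0.5]
width: 0.0226
finger_force: 0.0
```

Emit:
servo_tool(
  moves=[
    [0.05,0,0,0,0.76],
    [0.05,0,-0.3,0,0.76],
    [0.05,0,-0.7,0,0.76],
    [0.05,0,-1.2,0,0.76],
    [0.05,0,-1.8,0,0.76],
    [0.05,0,-2.4,0,0.76],
    [0.05,0,-3.0,0,0.76],
    [0.05,0,-3.8,0,0.76],
    [0.05,0,-4.6,0,0.76],
    [0.05,0,-5.2,0,0.76],
  ],
)

```text
time: 21.07
tool_pos: [0.6279, -0.0243, 0.1615]
ee_rot: [3.141, 0.005, 2.92]
wrist_force: [0.1, -0.1, 0.9]
width: 0.0224
finger_force: 0.0
```

Emit:
servo_tool(
  moves=[
    [1.2,0,-0.5,0,0.76],
    [2.4,0,-0.5,0,0.76],
    [3.6,0,-0.5,0,0.76],
    [4.8,0,-0.5,0,0.76],
    [6.0,0,-0.5,0,0.76],
    [7.0,0,-0.5,0,0.76],
    [7.0,0,-0.5,0,0.76],
    [7.0,0,-0.5,0,0.76],
  ],
)

```text
time: 21.73
tool_pos: [0.4563, 0.0144, 0.172]
ee_rot: [3.141, 0.004, 2.92]
wrist_force: [0.3, -0.3, 0.3]
width: 0.0224
finger_force: 0.0
```

```bash
python3 - <<'E'
from h import *
s,o=snap('top','t5.png'); s2,_=snap('side','s5.png')
A=cv2.resize(s2['image'][110:230,300:420],(400,400),interpolation=2);B=cv2.resize(s['image'][105:195,285:375],(400,400),interpolation=2)
cv2.imwrite('pics/c6.png',np.hstack([A,B]))
E
```

```text
(no output)
```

View pics/c6.png

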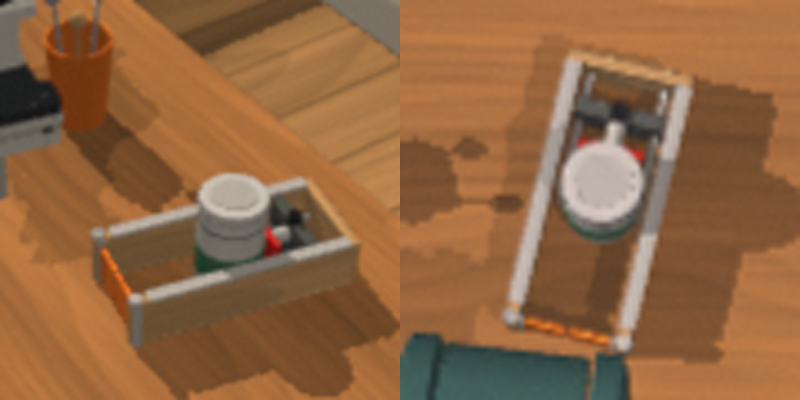

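The caddy stands upright against the bumper (top crop, cap at about (603,183)). It is centred between the walls, both flaps are shut, and the arm is clear, so I'm handing in.

```bash
python3 -c "
from bench import robot
print(robot.close_job())"
```

```text
the job is handed in; nothing more can be done
None
```

I've handed the job in: in the last pictures the caddy stands upright and centred against the bumper with both flaps shut and the arm clear. The bumper was pressed about 7 mm (roughly 10 N) and held for 0.8 s. The wrist push briefly reached about 22 N at the flaps, so I can't confirm the caddy-on-dock load stayed below 16 N there, and no verdict came back.

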